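Dim the bench light and hold the ultraviolet lamp over a core stub

TASK

Check a core stub for fluorescence: first turn the pointer knob of the bench-light dimmer back to the long index line on its dial and let go of it, then draw the ultraviolet lamp by its bar handle out of its sloping charging dock and turn it level with the window facing straight down. Finish while still holding it, keeping it still about 80 mm above the sawn top of the upright core stub and centred over it; never touch the stub with the lamp, and leave the stub, streak tile, scribe and mallet where they are.

Things in the scene. Friction and masses are not known exactly. Their poses are not given: they have to be found in the camera images.
- dimmer: bench-light dimmer, a grey box 110 x 100 x 50 mm fixed to the counter, with a dark dial plate on top and a black pointer knob in the middle. Origin: centre of the underside, z up. 11 short white ticks ring the knob; the index is the one long, wider white line, 27 to 44 mm from the axis, pointing 60 degrees counter-clockwise (seen from above) from the box's x axis, which points away from the robot at yaw 0.
- dimmer_knob (a joint): knob angle in rad, 0 to 4.71, growing clockwise seen from above (brighter). The pointer points (135 degrees minus this angle) counter-clockwise from the box's x axis: on the index line at 1.31. Starts at 1.95 to 2.70, so turn it counter-clockwise. Light friction, 0.04 N m; it stays where left. On top of the pointer bar a white line runs from the axis to the pointing end.
- knob_grip (a point): point on the knob's axis 77 mm above the counter, where to pinch the knob from above: an upright black bar 46 long x 14 wide x 30 mm high (top 85 mm above the counter) standing on a disc 47 mm across and 5 mm thick. The point is 8 mm below the bar's top, 22 mm above the disc. x axis along the bar to its pointing end.
- dock: lamp's charging dock, fixed to the counter: an aluminium easel (base 190 x 110 mm, 165 mm high) whose back plate slopes up at 40 degrees along the dock's x axis, away from the robot. At its lower end a black shoe, 84 mm wide, takes the lamp's foot, 4 mm play each side, 8 mm under the lip; its walls reach 40 mm, its lip 20 mm up the slope. Origin: under the base, at x +90, z -24 mm from the seat; z up.
- dock_seat (a point): middle of the bottom of the dock's shoe, where the lamp's foot rests. Ease the lamp some 4 mm off the back plate so that it does not bind, draw it straight up the slope by more than 45 mm, only then turn it or lift it away.
- lamp: hand-held ultraviolet lamp, 0.25 to 0.4 kg: grey housing 220 long (x) x 64 wide (y) x 40 mm high (z), dark window 170 x 46 mm in its underside, black bar handle on its back. Origin: centre of the window; x from the foot in the dock to the free end; z from window to handle (straight up = level, window down). In the dock x rises at 40 degrees, and z leans 40 degrees to the robot. Centre of mass: z about 30 mm.
- lamp_handle (a point): middle of the bar handle, 73 mm along z from the lamp's origin; axes as the lamp's. The bar runs along x, 120 long, 22 wide (y) and 18 mm thick (z, 64 to 82 mm). Between its two posts (96 mm apart inside) 24 mm is free under it, down to the housing. Pinch it across its 22 mm width, square to the lamp's back.
- lamp_window (a point): centre of the window in the lamp's underside (the lamp's origin); axes as the lamp's.
- lamp_foot (a point): lower edge of the lamp's foot end, 110 mm along -x from the lamp's origin.
- stub: pink speckled granite core stub, a plain cylinder 48 mm across and 70 mm high, about 0.33 kg, standing loose on its end on the counter. Origin: centre of its underside, z up.
- stub_top (a point): centre of the stub's sawn top face, 70 mm above the counter.
- tile: white ceramic streak tile 60 x 60 x 8 mm lying loose on the counter near the robot; origin at the centre of its underside. Leave alone. (Not listed: a shut aluminium sample case, 115 mm high, fixed on the far side of the counter more than 0.7 m ahead of the robot.)
- scribe: steel scribe about 150 mm long with a 13 mm thick red handle, lying loose near the robot; origin near its middle, underside, x towards the point. Leave alone.
- mallet: black rubber mallet, head 60 mm thick and 95 mm long, wooden handle, 295 mm over all, lying loose on the robot's right; origin under the head, handle along -x. Leave alone.

How it is judged (in metres and radians):
On the way, in this order (a step that is already met when the one before it is completed fails the run):
1. the dimmer knob is on the index line and let go of, with the lamp still in its dock (value of joint dimmer_knob between 1.17 and 1.45 rad and contact force between each of the arm, the fingers and dimmer_knob below 0.1 N and distance between lamp_foot and dock_seat below 0.03 m), for 0.2 s.
2. the lamp is held in the fingers, drawn clear of the dock (distance between lamp_foot and dock_seat above 0.045 m and contact force between lamp and dock below 0.1 N and contact force between the fingers and lamp above 1 N and height (world z) of lamp_window above 0.1 m), for 0.1 s.
At the end, for the whole second after the job is handed in: Knob within 8 degrees of the index; lamp still, carried by the fingers alone, level with window down within 10 degrees, window centre within 25 mm of the stub's axis and 55 to 105 mm above its top; stub upright within 15 mm, tile, scribe and mallet within 20 mm of their starts (value of joint dimmer_knob between 1.17 and 1.45 rad and contact force between the fingers and lamp above 1 N and contact force between lamp and dock below 0.1 N and contact force between lamp and stub below 0.1 N and contact force between lamp and dimmer below 0.1 N and angle between lamp's own z axis and vertical below 0.17 rad and horizontal distance between lamp_window and stub_top below 0.025 m and z of lamp_window in the frame of stub between 0.125 and 0.175 m and height (world z) of lamp_window above 0.12 m and linear speed of lamp below 0.03 m/s and angular speed of lamp below 0.2 rad/s and angle between stub's own z axis and vertical below 0.05 rad and distance of stub from where it was at the start of the episode below 0.015 m and distance of each of tile, scribe, mallet from where it was at the start of the episode below 0.02 m); the arm keeps its last pose, push and grip.
It fails at once if the lamp touches the core stub (contact force between lamp and stub above 0.5 N).
It fails at once if the stub is knocked over or shifted by more than 15 mm (angle between stub's own z axis and vertical above 0.3 rad or distance of stub from where it was at the start of the episode above 0.015 m).
It fails at once if tile, scribe or mallet is shifted by more than 20 mm (distance of any of tile, scribe, mallet from where it was at the start of the episode above 0.02 m).
It also fails if it takes over 58 s, if anything falls off the work surface, if the arm or the gripper's body presses on something with over 40 N, if the wrist force passes 120 N, or if a joint passes its speed limit or range.

ROBOT

A 6-joint arm with a two-finger parallel gripper is mounted at the origin on the work surface. World frame = base frame: x ahead of the robot, y to its left, z up, the work surface at z = 0. Lengths are in mm, angles in degrees, forces in N, time in s.
With the tool pointing down it reaches from about 300 to 850 mm from the base axis. Payload 4.2 kg.
Tool frame: the origin (TCP) lies on the centre line of the jaws, within the pads' length; the fingertips stand 8 mm ahead of it and the grasp point (between the pads) lies 11 mm behind it; z points along the fingers, y is the line along which they close (so a half turn about z gives the same grasp; the last joint's range is limited). The gripper opens to 91 mm and grips with 3 to 60 N. Pads are 32 mm wide; open, the fingers measure 118 mm over their backs; the gripper's body (76 mm by 178 mm) begins 60 mm behind the grasp point.
Start: joints at [-65.432, 18.312, 89.639, -0, 72.044, -1.146], TCP at [249.489, -518.071, 221.976] pointing down, gripper open.
Joint ranges: [-177.97, 177.97], [-48.28, 115.42], [12.27, 149.76], [-77.06, 257.06], [2.81, 150.46], [-146.56, 146.56]. Speed limits (degrees/s): [147.25, 147.25, 180, 180, 180, 180].

INTERFACE

Orientations are given as [roll, pitch, yaw] about the fixed x, y, z axes, in that order (R = Rz(yaw) Ry(pitch) Rx(roll)).
In Python, from workcell import telemetry, eyes, ticket gives the robot as it stands. The module is installed in compiled form; this text tells all that it offers.
- The arm moves only by the shell command python3 -m crank 'ROWS' [OPENING] [FORCE]. ROWS is JSON, a list of rows, each an object of numbers: "dx", "dy", "dz": the shift along the world's x, y, z normalised to -1 to 1, where 1 is 80 cm; "yaw": the turn about the world's z normalised to -1 to 1, where 1 is 5 degrees. A call has 1 to 10 rows; each row shifts and turns the commanded pose from where the row before left it; what a row does not reach is not made up. A row lasts 1/8 s, in which the tool goes at most 62.5 mm and 10.7 degrees, less where a joint would pass 70% of its speed; a pose out of reach is approached as far as the arm can. A call with a number of a shift or a turn outside -1 to 1 is refused whole. A call with a gripper value outside its range is refused whole. OPENING is the opening, from 0 (shut) to 1 (fully open), set as the call begins (- or left out, the last holds). The fingers move at their own pace and stop on an object; FORCE is the grip in N (left out, the last holds). Time passes only in rows, so rows that do not move let the fingers close. It gives the time, the measured TCP pose, the force, the opening and the grip force at its end, in the units of the state.
- telemetry.state(): the state, without advancing time (a new reading comes with each control period).
- eyes.grab_frame(name): name is "scene" or "top"; returns the picture (420x560x3 uint8, red, green, blue); there is no depth.
- eyes.calibration(name): a dict with "camera_matrix" (3x3 intrinsics, pixels), "world_from_camera" (4x4, takes a point from camera to world coordinates). Camera axes: x right, y down, z forward; pixel columns grow to the right and rows downward; lengths in mm; the calibration is good to about 2 mm. A picture is of the moment at which its call begins. calibration takes no time and is no camera call.
- ticket.job_done(): hands the job in; it is judged then, once.
The state is a dict: "time_s": time; "qpos": joint angles; "qvel": joint speeds; "effort": joint torques, N m; "ee_pos": TCP position; "ee_rot": TCP orientation; "force": force on the tool from outside, world axes, zero at the start; "torque": the same for the moment, N m; "gripper_width": finger opening in mm; "gripper_force": force on a finger pad.
Only numpy, scipy, OpenCV 4.12 (cv2) and the standard library are available. Lean on these libraries where they do the work, as an engineer would, in place of code of your own. Each camera call takes 0.05 s, during which the arm holds its last target. There are 200 camera calls.

## Working session

There is one attempt and no reset: what is moved stays moved. The work goes in short steps, Python scripts to look and compute and a shell command to move; the robot and the scene stay as the last step left them, time stands still between calls to the robot, and variables do not carry over. Pictures are saved under pics/ and viewed, at most 14 in all, crops included, and the job is handed in when it is done.

```bash
mkdir -p pics; cat > h.py <<'E'
import numpy as np, cv2
from workcell import telemetry, eyes, ticket
def cal(n):
    c=eyes.calibration(n); return np.array(c["camera_matrix"]),np.array(c["world_from_camera"])
def ray(n,u,v,z):
    K,T=cal(n); d=T[:3,:3]@np.linalg.solve(K,[u,v,1]); o=T[:3,3]; return o+d*(z-o[2])/d[2]
def proj(n,p):
    K,T=cal(n); q=T[:3,:3].T@(np.array(p,float)-T[:3,3]); q=K@q; return q[:2]/q[2]
def grab(n,f):
    im=eyes.grab_frame(n); cv2.imwrite(f"pics/{f}.png",im[:,:,::-1]); return im
E
python3 - <<'E'
from h import *
for n in("scene","top"):
    grab(n,n+"0"); print(cal(n)[1].round(2).tolist(), cal(n)[0].round(0).tolist())
s=telemetry.state(); print(s["time_s"],s["ee_pos"],s["ee_rot"])
E
```

```text
[[-0.17, 0.72, -0.67, 1267.47], [0.98, 0.13, -0.12, 24.55], [0.0, -0.68, -0.73, 929.66], [0.0, 0.0, 0.0, 1.0]] [[449.0, 0.0, 275.0], [0.0, 449.0, 209.0], [0.0, 0.0, 1.0]]
[[0.02, -0.99, 0.11, 422.66], [-1.0, -0.02, -0.02, -111.91], [0.02, -0.11, -0.99, 954.46], [0.0, 0.0, 0.0, 1.0]] [[403.0, 0.0, 283.0], [0.0, 403.0, 212.0], [0.0, 0.0, 1.0]]
0.1 [ 249.29808553 -517.6787633   221.2075478 ] [-1.79910685e+02 -9.20434696e-04  2.57150150e+01]
```

View pics/scene0.png

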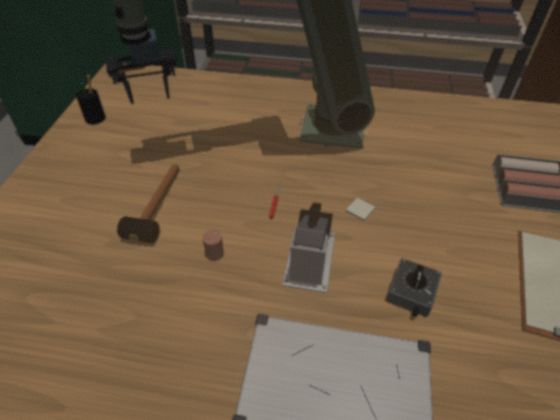

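View pics/top0.png

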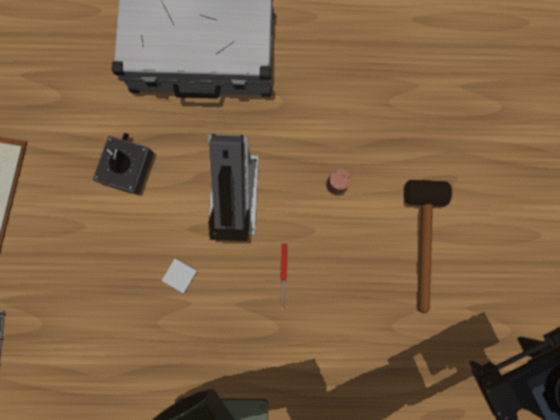

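The scene view shows the lamp in its dock (≈310,250), stub (213,245), dimmer (415,287), mallet (145,225), scribe and tile. The top view shows the dimmer (123,165), lamp (230,188), stub (340,180), tile (179,276), scribe (284,265) and mallet (428,195). Next, an enlarged crop.

```bash
python3 - <<'E'
import cv2
im=cv2.imread("pics/top0.png")[115:255,80:275]
im=cv2.convertScaleAbs(im,alpha=1.8,beta=15)
cv2.imwrite("pics/c1.png",cv2.resize(im,None,fx=4,fy=4,interpolation=cv2.INTER_CUBIC))
from h import *
for n,p,z in[("top",(123,165),50),("top",(340,180),70),("top",(179,276),8),("top",(229,188),100)]:print(p,ray(n,*p,z).round())
E
```

```text
(123, 165) [624. 238.  50.]
(340, 180) [ 596. -253.   70.]
(179, 276) [375. 110.   8.]
(229, 188) [568. -10. 100.]
```

View pics/c1.png

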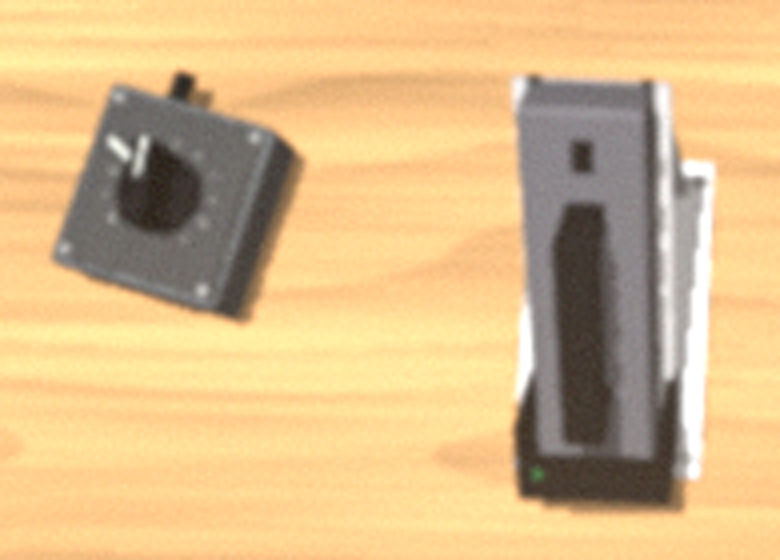

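The crop shows the pointer knob with its white line (145,138)-(137,170), the index line near (119,148), dial screws, and the lamp with its handle (555-605, 205-442) and housing top corners (522,105), (650,110).

```bash
python3 - <<'E'
from h import *
def c(u,v,z): return ray("top",80+(u-1.5)/4,115+(v-1.5)/4,z)
S=[c(*p,50) for p in[(119,97),(255,137),(202,290),(66,248)]]
C=np.mean(S,0);print("dimmer",C.round(1),"yaw",[np.degrees(np.arctan2(d[1],d[0])).round(1) for d in(S[0]-S[3],S[1]-S[2],S[0]-S[1],S[3]-S[2])])
i=c(119,148,50)-C;print("index ang",np.degrees(np.arctan2(i[1],i[0])))
a,b=c(137,170,85),c(145,138,85)
for p in(a,b):print("ptr",p.round(1),(p-C).round(1))
d=b-a;print(np.degrees(np.arctan2(d[1],d[0])))
for p,z in[((522,105),196),((650,110),196),((555,238),196),((590,238),196),((563,442),119),((603,442),119)]:print(p,c(*p,z).round(1))
E
python3 - <<'E'
import cv2
im=cv2.imread("pics/scene0.png")[190:320,275:450]
im=cv2.convertScaleAbs(im,alpha=2.2,beta=15)
cv2.imwrite("pics/c2.png",cv2.resize(im,None,fx=4,fy=4,interpolation=cv2.INTER_CUBIC))
E
```

```text
dimmer [629.4 245.4  50. ] yaw [np.float64(-15.3), np.float64(-15.6), np.float64(74.6), np.float64(73.9)]
index ang 44.707867619477405
ptr [633.7 245.2  85. ] [ 4.3 -0.2 35. ]
ptr [651.7 242.   85. ] [22.3 -3.5 35. ]
-10.149096513072008
(522, 105) [642.6  17.8 196. ]
(650, 110) [641.6 -43.8 196. ]
(555, 238) [ 5.779e+02 -3.000e-01  1.960e+02]
(590, 238) [578.3 -17.  196. ]
(563, 442) [486.3   3.2 119. ]
(603, 442) [486.7 -17.5 119. ]
```

View pics/c2.png

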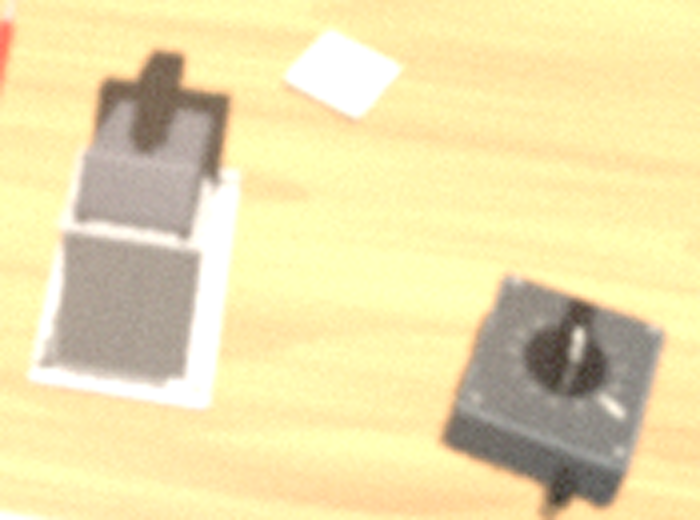

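The opposite-side crop confirms the layout: housing top edge (80,152)-(208,165), knob line (577,335)-(568,390), index line (612,405).

```bash
python3 - <<'E'
from h import *
def c(u,v,z): return ray("scene",275+(u-1.5)/4,190+(v-1.5)/4,z)
S=[c(*p,50) for p in[(512,280),(655,332),(620,452),(474,398)]]
C=np.mean(S,0);print("dimmer",C.round(1),[np.degrees(np.arctan2(d[1],d[0])).round(1) for d in(S[3]-S[0],S[2]-S[1],S[1]-S[0],S[2]-S[3])])
i=c(612,405,50)-C;print("index",np.degrees(np.arctan2(i[1],i[0])))
a,b=c(579,330,85),c(568,392,85);print(a.round(1),b.round(1),np.degrees(np.arctan2(*(b-a)[1::-1])))
for p,z in[((80,152),196),((208,165),196),((150,148),196),((35,378),3),((208,405),3),((238,175),3)]:print(p,c(*p,z).round(1))
# stub: pinkish mask in top
for n,box in(("top",(310,370,150,210)),("scene",(190,240,220,270))):
    im=cv2.imread(f"pics/{n}0.png").astype(int);x0,x1,y0,y1=box
    r=im[y0:y1,x0:x1]; hsv=cv2.cvtColor(r.astype(np.uint8),cv2.COLOR_BGR2LAB).astype(int)
    m=((r[:,:,2]-r[:,:,1]>22)&(r[:,:,1]-r[:,:,0]<14)).astype(np.uint8)
    k,l,st,ce=cv2.connectedComponentsWithStats(m); j=1+np.argmax(st[1:,4]); 
    print(n,st[j],ce[j]+[x0,y0],ray(n,*(ce[j]+[x0,y0]),70).round(1))
print(proj("scene",[596,-253,70]),proj("top",[596,-253,70]))
E
```

```text
dimmer [626.8 245.4  50. ] [np.float64(-14.4), np.float64(-16.0), np.float64(73.9), np.float64(74.9)]
index 46.6478442338765
[627.6 245.3  85. ] [671.1 237.6  85. ] -10.043781600096704
(80, 152) [640.4 -43.3 196. ]
(208, 165) [637.4  25.4 196. ]
(150, 148) [630.9  -6.5 196. ]
(35, 378) [660.  -61.7   3. ]
(208, 405) [660.7  44.1   3. ]
(238, 175) [476.9  46.4   3. ]
top [19 27 17 14 41] [334.73170732 184.97560976] [ 584.5 -241.4   70. ]
scene [23 20  8  5 16] [216.5625 242.3125] [ 613.1 -236.3   70. ]
[211.82865476 236.08756339] [339.90484046 179.99027751]
```

```bash
python3 -m crank '[{"dx":0.0237,"dy":0.0477,"dz":0.0075,"yaw":-0.714},{"dx":0.0237,"dy":0.0477,"dz":0.0075,"yaw":-0.714},{"dx":0.0237,"dy":0.0477,"dz":0.0075,"yaw":-0.714},{"dx":0.0237,"dy":0.0477,"dz":0.0075,"yaw":-0.714},{"dx":0.0237,"dy":0.0477,"dz":0.0075,"yaw":-0.714},{"dx":0.0237,"dy":0.0477,"dz":0.0075,"yaw":-0.714},{"dx":0.0237,"dy":0.0477,"dz":0.0075,"yaw":-0.714},{"dx":0.0237,"dy":0.0477,"dz":0.0075,"yaw":-0.714},{"dx":0.0237,"dy":0.0477,"dz":0.0075,"yaw":-0.714},{"dx":0.0237,"dy":0.0477,"dz":0.0075,"yaw":-0.714}]' 1
python3 -m crank '[{"dx":0.0237,"dy":0.0477},{"dx":0.0237,"dy":0.0477},{"dx":0.0237,"dy":0.0477},{"dx":0.0237,"dy":0.0477},{"dx":0.0237,"dy":0.0477},{"dx":0.0237,"dy":0.0477},{"dx":0.0237,"dy":0.0477},{"dx":0.0237,"dy":0.0477},{"dx":0.0237,"dy":0.0477},{"dx":0.0237,"dy":0.0477}]'
python3 -m crank '[{},{}]'
```

```text
time_s: 1.35
ee_pos: [439.3, -135.1, 281.9]
ee_rot: [180.0, 0.0, -10.1]
force: [0.1, 0.2, 0.3]
gripper_width: 91.0
gripper_force: 0.0validation failed for argument at $[0]...
validation failed for argument at $[0]...
```

```bash
python3 -m crank '[{"dx":0.0237,"dy":0.0477,"dz":0,"yaw":0},{"dx":0.0237,"dy":0.0477,"dz":0,"yaw":0},{"dx":0.0237,"dy":0.0477,"dz":0,"yaw":0},{"dx":0.0237,"dy":0.0477,"dz":0,"yaw":0},{"dx":0.0237,"dy":0.0477,"dz":0,"yaw":0},{"dx":0.0237,"dy":0.0477,"dz":0,"yaw":0},{"dx":0.0237,"dy":0.0477,"dz":0,"yaw":0},{"dx":0.0237,"dy":0.0477,"dz":0,"yaw":0},{"dx":0.0237,"dy":0.0477,"dz":0,"yaw":0},{"dx":0.0237,"dy":0.0477,"dz":0,"yaw":0}]'
python3 -m crank '[{"dx":0,"dy":0,"dz":0,"yaw":0}]'
```

```text
time_s: 2.6
ee_pos: [629.0, 246.4, 281.3]
ee_rot: [180.0, 0.0, -10.0]
force: [0.5, 0.2, -0.4]
gripper_width: 91.3
gripper_force: 0.0
time_s: 2.72
ee_pos: [629.1, 247.6, 280.0]
ee_rot: [180.0, 0.1, -9.8]
force: [-0.0, -1.2, 0.0]
gripper_width: 90.9
gripper_force: 0.0
```

```bash
python3 -m crank '[{"dx":-0.001,"dy":-0.003,"dz":-0.04,"yaw":0},{"dx":0,"dy":0,"dz":-0.05,"yaw":0},{"dx":0,"dy":0,"dz":-0.05,"yaw":0},{"dx":0,"dy":0,"dz":-0.05,"yaw":0},{"dx":0,"dy":0,"dz":-0.04,"yaw":0},{"dx":0,"dy":0,"dz":-0.025,"yaw":0},{"dx":0,"dy":0,"dz":-0.01,"yaw":0},{"dx":0,"dy":0,"dz":0,"yaw":0}]'
python3 -m crank '[{"dx":0,"dy":0,"dz":0,"yaw":0},{"dx":0,"dy":0,"dz":0,"yaw":0},{"dx":0,"dy":0,"dz":0,"yaw":0},{"dx":0,"dy":0,"dz":0,"yaw":0},{"dx":0,"dy":0,"dz":0,"yaw":0},{"dx":0,"dy":0,"dz":0,"yaw":0}]' 0 12
```

```text
time_s: 3.72
ee_pos: [627.7, 242.2, 69.9]
ee_rot: [180.0, 0.0, -10.0]
force: [-0.6, -0.3, -0.4]
gripper_width: 91.2
gripper_force: 0.0
time_s: 4.47
ee_pos: [627.9, 242.7, 70.0]
ee_rot: [180.0, 0.0, -10.0]
force: [0.0, 0.5, 0.3]
gripper_width: 34.0
gripper_force: 0.0
```

```bash
python3 -m crank '[{"dx":0,"dy":0,"dz":0,"yaw":0},{"dx":0,"dy":0,"dz":0,"yaw":0},{"dx":0,"dy":0,"dz":0,"yaw":0},{"dx":0,"dy":0,"dz":0,"yaw":0}]'
python3 -c "
from h import *
grab('top','k1');grab('scene','k1s')"
```

```text
time_s: 4.97
ee_pos: [628.4, 244.5, 69.9]
ee_rot: [-179.8, -0.0, -10.0]
force: [0.6, 5.4, -1.2]
gripper_width: 14.1
gripper_force: 12.0
```

```bash
python3 -m crank '[{"dx":0,"dy":0.002,"dz":0,"yaw":1},{"dx":0,"dy":0,"dz":0,"yaw":1},{"dx":0,"dy":0,"dz":0,"yaw":1},{"dx":0,"dy":0,"dz":0,"yaw":1},{"dx":0,"dy":0,"dz":0,"yaw":1},{"dx":0,"dy":0,"dz":0,"yaw":1},{"dx":0,"dy":0,"dz":0,"yaw":1},{"dx":0,"dy":0,"dz":0,"yaw":1},{"dx":0,"dy":0,"dz":0,"yaw":1},{"dx":0,"dy":0,"dz":0,"yaw":1}]'
python3 -m crank '[{"dx":0,"dy":0,"dz":0,"yaw":0.9},{"dx":0,"dy":0,"dz":0,"yaw":0},{"dx":0,"dy":0,"dz":0,"yaw":0}]'
```

```text
time_s: 6.32
ee_pos: [628.2, 245.1, 70.0]
ee_rot: [-180.0, -0.1, 40.2]
force: [0.9, 1.9, -1.5]
gripper_width: 13.9
gripper_force: 12.0
time_s: 6.7
ee_pos: [628.2, 245.2, 70.0]
ee_rot: [-180.0, -0.1, 44.4]
force: [1.1, 4.9, -2.6]
gripper_width: 13.7
gripper_force: 12.0
```

```bash
python3 -m crank '[{"dx":0,"dy":0,"dz":0,"yaw":0},{"dx":0,"dy":0,"dz":0,"yaw":0},{"dx":0,"dy":0,"dz":0,"yaw":0},{"dx":0,"dy":0,"dz":0,"yaw":0},{"dx":0,"dy":0,"dz":0.03,"yaw":0},{"dx":0,"dy":0,"dz":0.05,"yaw":0},{"dx":0,"dy":0,"dz":0.05,"yaw":0},{"dx":0,"dy":0,"dz":0.05,"yaw":0},{"dx":0,"dy":0,"dz":0.05,"yaw":0}]' 0.6
```

```text
time_s: 7.82
ee_pos: [627.7, 244.1, 255.4]
ee_rot: [180.0, 0.0, 44.5]
force: [1.4, 0.3, -0.7]
gripper_width: 54.5
gripper_force: 0.0
```

```bash
python3 -m crank '[{"dx":-0.0115,"dy":-0.0316,"dz":0.003,"yaw":-0.9},{"dx":-0.0115,"dy":-0.0316,"dz":0.003,"yaw":-0.9},{"dx":-0.0115,"dy":-0.0316,"dz":0,"yaw":-0.9},{"dx":-0.0115,"dy":-0.0316,"dz":0,"yaw":-0.9},{"dx":-0.0115,"dy":-0.0316,"dz":0,"yaw":-0.9},{"dx":-0.0115,"dy":-0.0316,"dz":0,"yaw":-0.9},{"dx":-0.0115,"dy":-0.0316,"dz":0,"yaw":-0.9},{"dx":-0.0115,"dy":-0.0316,"dz":0,"yaw":-0.9},{"dx":-0.0115,"dy":-0.0316,"dz":0,"yaw":-0.9},{"dx":-0.0115,"dy":-0.0316,"dz":0,"yaw":-0.9}]' 0.55
python3 - <<'E'
from h import *
im=grab("top","k2"); s=grab("scene","k2s")
a=cv2.resize(im[130:210,80:180],None,fx=4,fy=4,interpolation=2)
b=cv2.resize(s[180:310,270:450],(400,289),interpolation=2)
o=np.zeros((320,800,3),np.uint8);o[:,:400]=a;o[:289,400:]=b
cv2.imwrite("pics/k2c.png",cv2.convertScaleAbs(o[:,:,::-1],alpha=2,beta=10)); print(telemetry.state()["ee_pos"])
E
```

```text
time_s: 9.07
ee_pos: [535.4, -9.4, 258.9]
ee_rot: [180.0, -0.0, -0.6]
force: [-0.1, 0.1, -0.5]
gripper_width: 49.7
gripper_force: 0.0
[534.96483919 -10.33652311 259.03345046]
```

View pics/k2c.png

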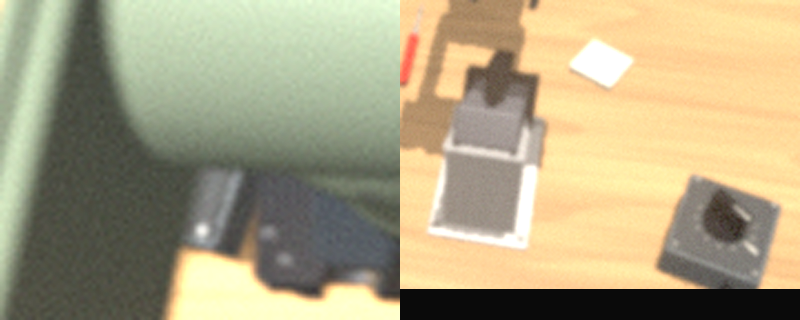

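The arm hides the dimmer in the top view. The scene crop shows the knob line (735,205)-(748,218) running roughly parallel to the index (746,240)-(757,252), with the lamp still docked. I'll check this with numbers.

```bash
python3 - <<'E'
from h import *
im=cv2.imread("pics/k2s.png").astype(int); g=im.min(2)
C=np.array([628,245.3])
for z,r0,r1 in((85,3,22),(50,29,42)):
    best=[]
    for a in range(0,91,2):
        v=0
        for r in np.linspace(r0,r1,12):
            p=proj("scene",[*(C+r*np.array([np.cos(np.radians(a)),np.sin(np.radians(a))])),z]); v+=cv2.getRectSubPix(g.astype(np.float32),(1,1),tuple(map(float,p)))[0,0]
        best.append((v/12,a))
    best.sort(reverse=True);print(z,[(int(v),a) for v,a in best[:6]])
E
```

```text
85 [(67, 50), (67, 52), (67, 54), (67, 48), (66, 56), (66, 46)]
50 [(89, 46), (89, 48), (85, 50), (85, 44), (79, 52), (78, 42)]
```

```bash
python3 -m crank '[{"dx":0,"dy":0,"dz":-0.04,"yaw":0},{"dx":0,"dy":0,"dz":-0.04,"yaw":0},{"dx":0,"dy":0,"dz":-0.03,"yaw":0},{"dx":0,"dy":0,"dz":-0.025,"yaw":0},{"dx":0,"dy":0,"dz":-0.012,"yaw":0},{"dx":0,"dy":0,"dz":0,"yaw":0}]'
python3 - <<'E'
from h import *
s=telemetry.state();print(s["ee_pos"],s["force"])
im=grab("scene","l1");t=grab("top","l1t")
a=cv2.resize(im[170:290,260:360],(480,576),interpolation=2)
b=cv2.resize(t[120:250,190:270],(320,520),interpolation=2)
o=np.zeros((576,800,3),np.uint8);o[:,:480]=a;o[:520,480:]=b
cv2.imwrite("pics/l1c.png",cv2.convertScaleAbs(o[:,:,::-1],alpha=2,beta=10))
E
```

```text
time_s: 9.93
ee_pos: [535.9, -8.1, 140.9]
ee_rot: [-180.0, 0.0, -0.4]
force: [-1.0, -0.4, -0.4]
gripper_width: 50.2
gripper_force: 0.0
[535.87399348  -8.05882336 140.88262085] [-0.95532466 -0.44288684 -0.42610184]
```

View pics/l1c.png

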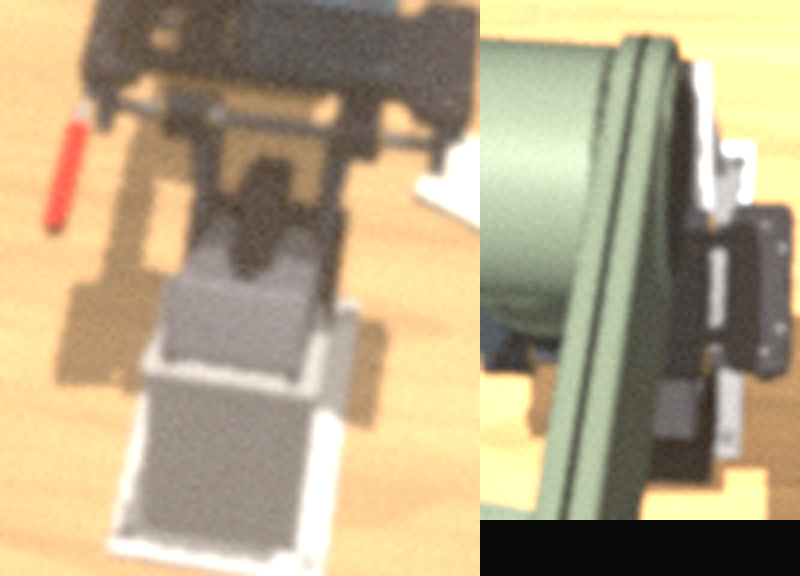

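The fingers (≈205,190 and 340,180) straddle the handle (≈268,200), with no contact. Closing.

```bash
python3 -m crank '[{"dx":0,"dy":0,"dz":0,"yaw":0},{"dx":0,"dy":0,"dz":0,"yaw":0},{"dx":0,"dy":0,"dz":0,"yaw":0},{"dx":0,"dy":0,"dz":0,"yaw":0},{"dx":0,"dy":0,"dz":0,"yaw":0},{"dx":0,"dy":0,"dz":0,"yaw":0}]' 0 40
```

```text
time_s: 10.78
ee_pos: [536.2, -8.6, 141.4]
ee_rot: [180.0, -0.0, -0.5]
force: [1.4, -0.2, 1.3]
gripper_width: 21.8
gripper_force: 39.9
```

```bash
python3 -m crank '[{"dx":-0.0016,"dy":0,"dz":0.0019,"yaw":0},{"dx":-0.0016,"dy":0,"dz":0.0019,"yaw":0},{"dx":0,"dy":0,"dz":0,"yaw":0}]'
python3 -m crank '[{"dx":0.0084,"dy":0,"dz":0.007,"yaw":0},{"dx":0.0084,"dy":0,"dz":0.007,"yaw":0},{"dx":0.0084,"dy":0,"dz":0.007,"yaw":0}]'
```

```text
time_s: 11.15
ee_pos: [533.7, -8.4, 144.3]
ee_rot: [-180.0, -0.1, -0.5]
force: [2.9, 0.3, -2.4]
gripper_width: 21.8
gripper_force: 39.9
time_s: 11.52
ee_pos: [553.7, -8.4, 161.2]
ee_rot: [180.0, 0.1, -0.5]
force: [-0.0, -0.7, -2.3]
gripper_width: 21.8
gripper_force: 40.0
```

```bash
python3 -m crank '[{"dx":0.0084,"dy":0,"dz":0.007,"yaw":0},{"dx":0.0084,"dy":0,"dz":0.007,"yaw":0},{"dx":0.0084,"dy":0,"dz":0.007,"yaw":0},{"dx":0.0084,"dy":0,"dz":0.007,"yaw":0},{"dx":0.0084,"dy":0,"dz":0.007,"yaw":0},{"dx":0.0084,"dy":0,"dz":0.007,"yaw":0},{"dx":0,"dy":0,"dz":0.03,"yaw":0},{"dx":0,"dy":0,"dz":0.05,"yaw":0},{"dx":0,"dy":0,"dz":0.05,"yaw":0},{"dx":0,"dy":0,"dz":0,"yaw":0}]'
python3 - <<'E'
from h import *
im=grab("scene","m1");t=grab("top","m1t")
o=np.hstack([im[:,100:500],t[:,100:500]])
cv2.imwrite("pics/m1c.png",cv2.convertScaleAbs(o[:,:,::-1],alpha=1.8,beta=10)); s=telemetry.state();print(s["force"],s["torque"])
E
```

```text
time_s: 12.78
ee_pos: [595.6, -8.5, 302.3]
ee_rot: [180.0, -0.5, -0.5]
force: [0.4, -0.2, -2.5]
gripper_width: 21.5
gripper_force: 40.0
[ 0.46808629  0.19336917 -3.46408871] [ 0.06281455  0.1226673  -0.01737486]
```

View pics/m1c.png

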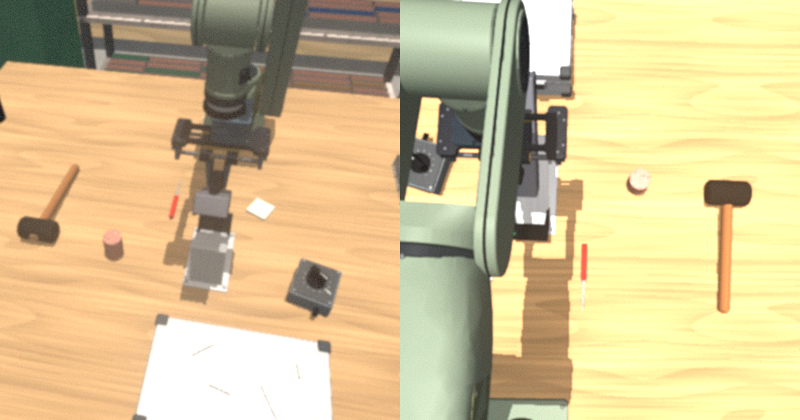

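The lamp is held clear of the dock, still tilted about 40°, and the stub (113,245) and the other items haven't moved. The tool can't pitch, so I'll level the lamp by lowering its foot onto clear counter between the dock and the stub with a light grip, letting it pivot flat.

```bash
python3 -m crank '[{"dx":0,"dy":-0.0366,"dz":0,"yaw":0},{"dx":0,"dy":-0.0366,"dz":0,"yaw":0},{"dx":0,"dy":-0.0366,"dz":0,"yaw":0},{"dx":0,"dy":-0.0366,"dz":0,"yaw":0},{"dx":0,"dy":-0.0366,"dz":0,"yaw":0},{"dx":0,"dy":0,"dz":-0.05,"yaw":0},{"dx":0,"dy":0,"dz":-0.05,"yaw":0},{"dx":0,"dy":0,"dz":-0.05,"yaw":0},{"dx":0,"dy":0,"dz":-0.04,"yaw":0},{"dx":0,"dy":0,"dz":0,"yaw":0}]'
python3 -m crank '[{"dx":0,"dy":0,"dz":0,"yaw":0},{"dx":0,"dy":0,"dz":0,"yaw":0},{"dx":0,"dy":0,"dz":-0.01,"yaw":0},{"dx":0,"dy":0,"dz":-0.01,"yaw":0},{"dx":0,"dy":0,"dz":-0.01,"yaw":0},{"dx":0,"dy":0,"dz":-0.01,"yaw":0}]' - 18
```

```text
time_s: 14.12
ee_pos: [590.5, -154.0, 141.8]
ee_rot: [-179.8, 0.6, -0.5]
force: [-0.4, 0.7, -2.6]
gripper_width: 22.0
gripper_force: 40.0
time_s: 14.88
ee_pos: [595.5, -155.1, 115.3]
ee_rot: [180.0, -0.2, -0.5]
force: [4.2, 0.3, 13.7]
gripper_width: 21.8
gripper_force: 18.0
```

```bash
python3 -m crank '[{"dx":0,"dy":0,"dz":-0.007,"yaw":0},{"dx":0,"dy":0,"dz":-0.007,"yaw":0},{"dx":0,"dy":0,"dz":-0.007,"yaw":0},{"dx":0,"dy":0,"dz":0,"yaw":0}]' - 12
```

```text
time_s: 15.38
ee_pos: [601.6, -155.5, 103.0]
ee_rot: [179.9, -1.1, -0.6]
force: [7.5, 1.5, 12.1]
gripper_width: 21.4
gripper_force: 12.0
```

```bash
python3 -m crank '[{"dx":0.006,"dy":0,"dz":-0.007,"yaw":0},{"dx":0.006,"dy":0,"dz":-0.007,"yaw":0},{"dx":0.006,"dy":0,"dz":-0.007,"yaw":0},{"dx":0.006,"dy":0,"dz":-0.007,"yaw":0},{"dx":0.006,"dy":0,"dz":-0.006,"yaw":0},{"dx":0.006,"dy":0,"dz":-0.005,"yaw":0},{"dx":0,"dy":0,"dz":0,"yaw":0}]'
python3 - <<'E'
from h import *
im=grab("scene","n1");t=grab("top","n1t")
a=cv2.resize(im[130:330,130:330],(600,600),interpolation=2)
cv2.imwrite("pics/n1c.png",cv2.convertScaleAbs(a[:,:,::-1],alpha=1.8,beta=10)); s=telemetry.state();print(s["force"],s["torque"])
E
```

```text
time_s: 16.25
ee_pos: [622.0, -154.7, 65.5]
ee_rot: [-180.0, 0.1, -0.5]
force: [0.8, -0.1, -1.0]
gripper_width: 21.8
gripper_force: 12.0
[ 0.40438986 -0.00319776 -1.34576881] [-0.01523958 -0.00981109 -0.02241983]
```

View pics/n1c.png

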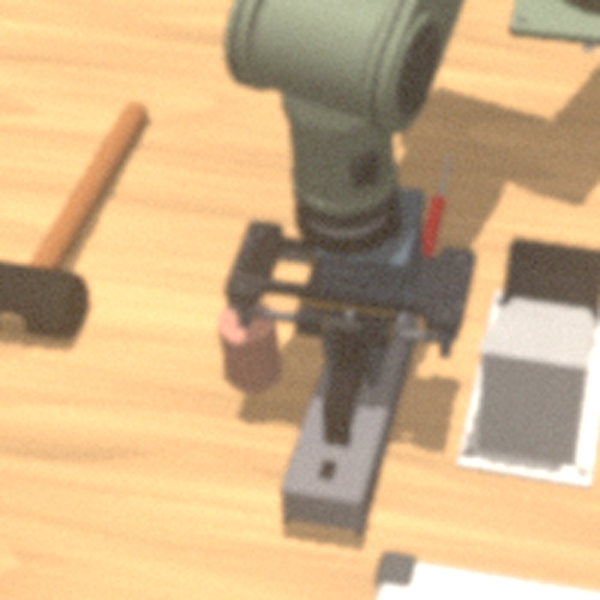

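The lamp now lies almost flat, with its free end at (325,510), the stub at (248,345) untouched and the scribe clear. I'll press the last few mm flat, firm up the grip and lift.

```bash
python3 -m crank '[{"dx":0,"dy":0,"dz":-0.004,"yaw":0},{"dx":0,"dy":0,"dz":-0.004,"yaw":0},{"dx":0,"dy":0,"dz":0,"yaw":0},{"dx":0,"dy":0,"dz":0,"yaw":0}]'
python3 -m crank '[{"dx":0,"dy":0,"dz":0,"yaw":0},{"dx":0,"dy":0,"dz":0,"yaw":0}]' - 45
python3 - <<'E'
from h import *
grab("scene","p1")
t=cv2.imread("pics/top0.png")[150:210,310:370]; s=cv2.imread("pics/scene0.png")[215:275,185:245]
o=np.hstack([cv2.resize(x,(400,400),interpolation=2) for x in(t,s)])
cv2.imwrite("pics/stub.png",cv2.convertScaleAbs(o,alpha=1.8,beta=10))
E
```

```text
time_s: 16.85
ee_pos: [621.8, -154.8, 59.7]
ee_rot: [-180.0, 0.1, -0.5]
force: [-0.5, -0.6, -2.3]
gripper_width: 22.1
gripper_force: 12.0
time_s: 17.1
ee_pos: [622.2, -154.8, 59.9]
ee_rot: [-180.0, 0.1, -0.5]
force: [-0.1, 0.4, -3.5]
gripper_width: 22.0
gripper_force: 45.0
```

View pics/stub.png

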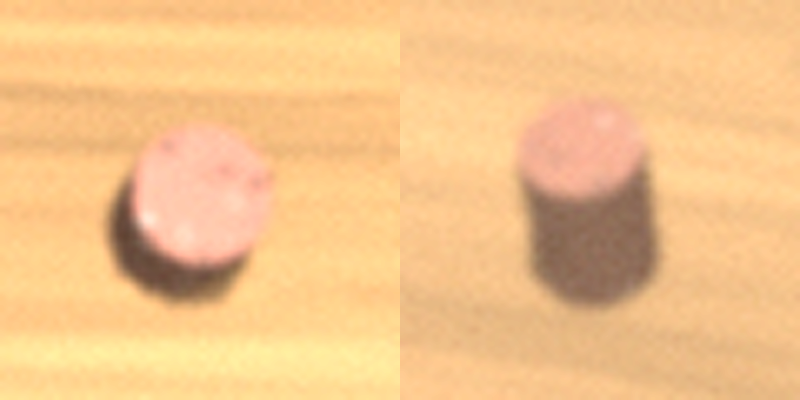

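Stub top centre: the top view crop shows (203,195), the scene crop (183,146). The force still shows full weight, so the lamp is hanging just off the counter. I'll lower further with a light grip.

```bash
python3 -m crank '[{"dx":0,"dy":0,"dz":-0.003,"yaw":0},{"dx":0,"dy":0,"dz":-0.002,"yaw":0},{"dx":0,"dy":0,"dz":0,"yaw":0}]' - 12
python3 -m crank '[{"dx":0,"dy":0,"dz":-0.002,"yaw":0},{"dx":0,"dy":0,"dz":0,"yaw":0},{"dx":0,"dy":0,"dz":0,"yaw":0}]'
python3 - <<'E'
from h import *
print(ray("top",310+202.5/6.667,150+194.5/6.667,70),ray("scene",185+182.5/6.667,215+145.5/6.667,70))
for _ in range(3):
    im=grab("scene","p2");s=telemetry.state();print(s["force"].round(1),s["torque"].round(3))
a=cv2.resize(im[230:330,190:300],(660,600),interpolation=2)
cv2.imwrite("pics/p2c.png",cv2.convertScaleAbs(a[:,:,::-1],alpha=1.8,beta=10))
E
```

```text
time_s: 17.52
ee_pos: [622.9, -154.9, 56.4]
ee_rot: [180.0, -0.0, -0.5]
force: [1.9, 0.9, -0.9]
gripper_width: 22.1
gripper_force: 12.0
time_s: 17.9
ee_pos: [622.4, -154.9, 54.5]
ee_rot: [180.0, 0.0, -0.5]
force: [0.6, 0.2, -0.8]
gripper_width: 22.2
gripper_force: 12.0
[ 597.87521216 -254.04816304   70.        ] [ 598.04726156 -251.03652086   70.        ]
[ 0.7 -0.5 -0.9] [ 0.019 -0.019 -0.008]
[ 0.2 -0.  -1.2] [ 0.046 -0.045  0.009]
[ 0.9  0.6 -1.7] [-0.01  -0.031 -0.042]
```

View pics/p2c.png

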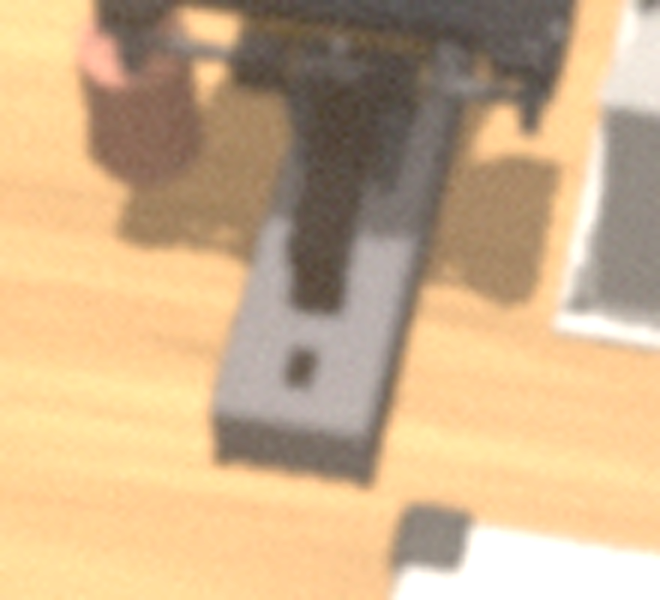

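The lamp looks flat on the counter: end-face top edge (215,405)-(380,432), bottom edge (218,462)-(370,485). Now a flatness check from those corners.

```bash
python3 - <<'E'
from h import *
for p,z in[((215,412),40),((383,434),40),((218,463),0),((372,486),0),((292,305),82),((345,312),82)]:
    print(p,z,ray("scene",190+p[0]/6,230+p[1]/6,z).round(1))
E
```

```text
(215, 412) 40 [ 746.1 -181.4   40. ]
(383, 434) 40 [ 744.3 -116.4   40. ]
(218, 463) 0 [ 744.8 -183.7    0. ]
(372, 486) 0 [ 744.2 -122.2    0. ]
(292, 305) 82 [ 720.8 -154.7   82. ]
(345, 312) 82 [ 720.3 -134.5   82. ]
```

```bash
python3 -m crank '[{"dx":0,"dy":0,"dz":0,"yaw":0},{"dx":0,"dy":0,"dz":0,"yaw":0},{"dx":0,"dy":0,"dz":0.03,"yaw":0},{"dx":0,"dy":0,"dz":0.05,"yaw":0},{"dx":0,"dy":0,"dz":0.05,"yaw":0},{"dx":0,"dy":0,"dz":0.05,"yaw":0},{"dx":0,"dy":0,"dz":0.03,"yaw":0},{"dx":0,"dy":0,"dz":0,"yaw":0},{"dx":0,"dy":0,"dz":0,"yaw":0}]' - 45
python3 - <<'E'
from h import *
im=grab("scene","q1"); s=telemetry.state();print(s["force"].round(1),s["torque"].round(3))
a=im[120:320,130:330]
cv2.imwrite("pics/q1c.png",cv2.convertScaleAbs(cv2.resize(a,(600,600),interpolation=2)[:,:,::-1],alpha=1.8,beta=10))
E
```

```text
time_s: 19.18
ee_pos: [621.5, -154.5, 220.7]
ee_rot: [-180.0, 0.2, -0.5]
force: [0.1, 0.3, -3.6]
gripper_width: 21.9
gripper_force: 45.0
[-0.5 -0.2 -3.5] [ 0.013  0.076 -0.053]
```

View pics/q1c.png

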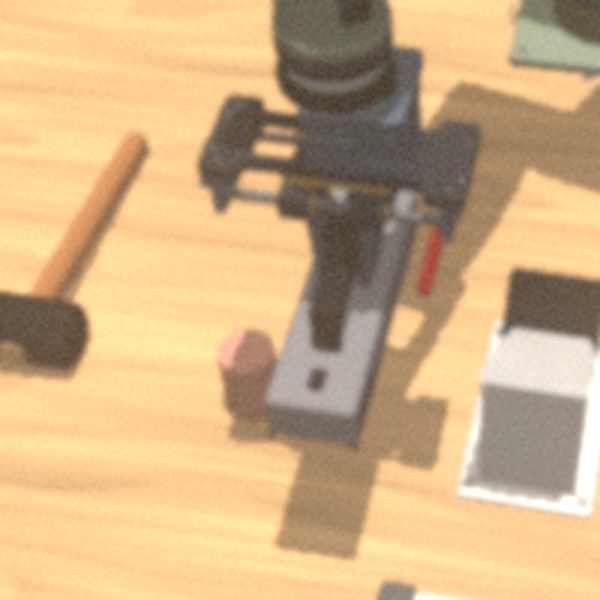

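The lamp is lifted level, its end face at (270,403)-(357,440); the stub is clear and undisturbed. The counter measurement puts the lamp centre 12.5 mm ahead of the TCP and the window 54.5 mm below it. Moving over the stub.

```bash
python3 -m crank '[{"dx":-0.009,"dy":-0.0246,"dz":0,"yaw":0},{"dx":-0.009,"dy":-0.0246,"dz":0,"yaw":0},{"dx":-0.009,"dy":-0.0246,"dz":0,"yaw":0},{"dx":-0.009,"dy":-0.0246,"dz":0,"yaw":0},{"dx":-0.009,"dy":-0.0246,"dz":0,"yaw":0},{"dx":0,"dy":0,"dz":-0.01,"yaw":0},{"dx":0,"dy":0,"dz":-0.01,"yaw":0},{"dx":0,"dy":0,"dz":0,"yaw":0},{"dx":0,"dy":0,"dz":0,"yaw":0},{"dx":0,"dy":0,"dz":0,"yaw":0}]'
python3 - <<'E'
from h import *
im=grab("scene","r1"); t=grab("top","r1t"); s=telemetry.state();print(s["time_s"],s["ee_pos"].round(1),s["force"].round(1),s["torque"].round(3))
a=cv2.resize(im[165:290,160:260],(480,600),interpolation=2); b=cv2.resize(t[110:260,290:370],(320,600),interpolation=2)
cv2.imwrite("pics/r1c.png",cv2.convertScaleAbs(np.hstack([a,b])[:,:,::-1],alpha=1.8,beta=10))
E
```

```text
time_s: 20.48
ee_pos: [587.0, -252.9, 207.0]
ee_rot: [180.0, -0.0, -0.4]
force: [-0.2, 1.1, -2.4]
gripper_width: 22.0
gripper_force: 45.0
20.575 [ 586.8 -253.1  206.9] [ 0.3  0.8 -2. ] [-0.022  0.072 -0.009]
```

View pics/r1c.png

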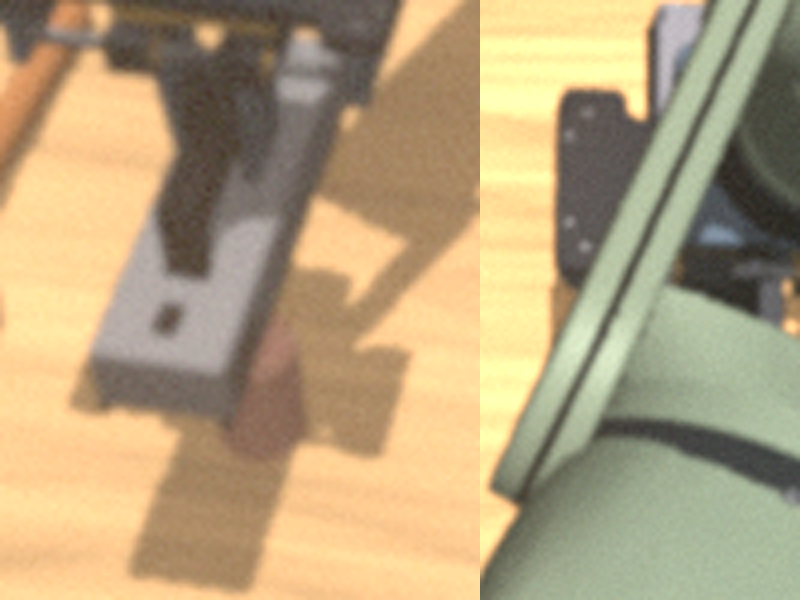

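The lamp is over the stub: end-face top edge (92,357)-(222,377), bottom edge (97,408)-(228,422), stub below it at (265,440). Checking pose from those edges.

```bash
python3 - <<'E'
from h import *
for p,z in[((92,357),192.5),((224,377),192.5),((97,408),152.5),((228,424),152.5)]:
    print(p,ray("scene",160+p[0]/4.8,165+p[1]/4.8,z).round(1))
print("exp px",[ (np.array(proj("scene",q))-[160,165])*4.8 for q in([709,-285,192.5],[709,-221,192.5],[709,-285,152.5],[709,-221,152.5])])
E
```

```text
(92, 357) [ 712.5 -278.9  192.5]
(224, 377) [ 713.1 -218.7  192.5]
(97, 408) [ 710.6 -283.7  152.5]
(228, 424) [ 708.9 -222.6  152.5]
exp px [array([ 81.36209352, 349.09595187]), array([221.44778813, 368.95767036]), array([ 95.34485941, 404.92110751]), array([231.3250915 , 424.62217126])]
```

```bash
python3 -m crank '[{"dx":0,"dy":0,"dz":0,"yaw":0},{"dx":0,"dy":0,"dz":0,"yaw":0}]'; python3 -c "
from workcell import ticket
print(ticket.job_done())"
```

```text
time_s: 20.82
ee_pos: [586.6, -253.3, 206.7]
ee_rot: [180.0, -0.0, -0.5]
force: [0.6, -0.5, -2.9]
gripper_width: 21.7
gripper_force: 45.0
the job is handed in; nothing more can be done
None
```

I handed the job in at about 21 s; no verdict came back. By my camera estimates the knob is within about 5° of the index line and released, and the lamp is held still about 82 mm above the stub, centred to about 3 mm and level to about 3°, with the stub, tile, scribe and mallet untouched as far as the views show.

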